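# Fill the crate, then show the stray tall bottle to the inspection camera

### The arm

A 7-joint arm with a two-finger parallel gripper is mounted at the origin on the work surface. World frame = base frame: x ahead of the robot, y to its left, z up, the work surface at z = 0. Lengths are in m, angles in rad, forces in N, time in s.
With the tool pointing down it reaches from about 0.4 to 0.85 m from the base axis. Payload 4.4 kg.
Tool frame: the origin (TCP) lies midway between the tips of the shut fingers; the grasp point (between the pads) lies 19 mm behind it; z points along the fingers, y is the line along which they close (so a half turn about z gives the same grasp; the last joint's range is limited). The gripper opens to 94 mm and grips with 3 to 60 N. Pads are 16 mm wide; open, the fingers measure 119 mm over their backs; the gripper's body (75 mm by 177 mm) begins 78 mm behind the grasp point.
Start: joints at [1.251, 0.628, 0.038, 1.517, -0.027, 0.996, -0.02], TCP at [0.163, -0.629, 0.205] pointing down, gripper open.
Joint ranges: [-3.06, 3.06], [-0.37, 2.12], [-1.25, 1.32], [0.18, 2.47], [-1.1, 4.24], [0.23, 1.98], [-2.94, 2.94]. Speed limits (rad/s): [2.57, 2.57, 3.14, 3.14, 3.14, 3.14, 3.14].

### API

Orientations are given as a unit quaternion [w, x, y, z].
In Python, from workcell import arm gives the robot as it stands. The module is installed in compiled form; this text tells all that it offers.
- The arm moves only by the shell command python3 -m jog 'ROWS'. ROWS is text: rows parted by semicolons, each of 7 numbers parted by spaces: the gripper command: -1 is fully open, 1 is shut, values between are in proportion, then the shift along the tool's x, y, z in mm, then the turn, a rotation vector about the tool's x, y, z in degrees. A call has 1 to 8 rows; each row shifts and turns the commanded pose from where the row before left it, along the tool's axes as they then stand; what a row does not reach is not made up. A row lasts 1/12 s, in which the tool goes at most 41.7 mm and 7.16 degrees, less where a joint would pass 70% of its speed; a pose out of reach is approached as far as the arm can. A call with a gripper value outside its range is refused whole. The fingers move at their own pace and stop on an object; the grip force is fixed at half the most. Time passes only in rows, so rows that do not move let the fingers close. It gives the time, the measured TCP pose, the force, the opening and the grip force at its end, in the units of the state.
- arm.observe(): the state, without advancing time (a new reading comes with each control period).
- arm.read_camera(name): name is "scene" or "side" or "wrist"; returns a dict with "image" (480x640x3 uint8, red, green, blue), "fov_y" (degrees; the focal length in pixels is half the picture's height over the tangent of half this angle, whatever the lens; pixels are square), "cx", "cy" (the principal point, pixels), "pose" (4x4, takes a point from camera to world coordinates). Camera axes: x right, y up, looking along -z (the intrinsics and any distortion apply to the point x, -y, -z); pixel columns grow to the right and rows downward; lengths in m; the calibration is good to about 2 mm. A picture is of the moment at which its call begins. There is no depth.
- arm.finish_job(): hands the job in; it is judged then, once.
The state is a dict: "time_s": time; "joint_pos": joint angles; "dq": joint speeds; "joint_torque": joint torques, N m; "eef_pos": TCP position; "orientation": TCP orientation; "wrist_force": force on the tool from outside, world axes, zero at the start; "torque": the same for the moment, N m; "finger_gap": opening from 0.0 (shut) to 1.0 (fully open); "grip_force": force on a finger pad.
Only numpy, scipy, OpenCV 4.12 (cv2) and the standard library are available. Lean on these libraries where they do the work, as an engineer would, in place of code of your own. Each camera call takes 0.05 s, during which the arm holds its last target. There are 200 camera calls.

### The job

Put the short bottle that stands alone on the bench upright into the empty compartment of the blue crate, lowering it until it stands on the crate floor before you let go. Then draw the one tall bottle, which does not belong there, out of the crate and show its base to the small slanting inspection camera: cap uppermost, the bottle lying along the camera's line of sight, its base square to the lens, centred on it and about 8 cm away from it. Finish while still holding it there in the air, still, with the other short bottles left standing in the crate, and without touching the camera or disturbing the dark bottle, the tub and the wrench.

Things in the scene. Friction and masses are not known exactly. Their poses are not given: they have to be found in the camera images.
- loose_middle (a point): Centre, half-way up, of the short clear-glass bottle that stands alone on the bench. 120 mm tall, body 50 mm in diameter up to 65 mm, tapering to a neck 22-24 mm in diameter from 83 to 100 mm, then an aluminium cap 28 mm in diameter from 100 to 120 mm. z runs along the bottle to the cap. About 0.15 kg; best gripped by the cap from above.
- empty_cell (a point): Centre of the floor (top face of it) of the one empty compartment of the blue plastic crate, a corner one. The crate is fixed to the bench, 132 x 196 x 55 mm high, with 2 x 3 square compartments, each 60 mm wide inside, 64 mm apart, walls and dividers 4 mm thick and as high as the crate; its floor is 4 mm thick. x and y run along the crate's 132 mm and 196 mm sides; the other compartments lie at +64 mm in x and at +64 and +128 mm in y. z is up.
- tall_middle (a point): Centre, half-way up, of the tall clear-glass bottle, in one of the five filled compartments. 160 mm tall (its base 80 mm below this point), body 50 mm in diameter up to 85 mm, tapering to a neck 22-24 mm in diameter from 103 to 140 mm, then an aluminium cap 28 mm in diameter from 140 to 160 mm. z runs along the bottle to the cap. About 0.16 kg. Its cap stands 40 mm above those of the short bottles around it.
- lens (a point): Centre of the lens face of the inspection camera, a black housing about 50 mm wide with a white ring (64 mm in diameter) around the lens, on a grey foot fixed to the bench; the lens face is 95 mm above the bench. z is the line of sight, pointing out of the lens: upwards and 30 degrees from vertical, towards the robot's side of the bench. The foot is 110 x 100 mm, reaching 35 mm from below the lens to the front and 75 mm to the back. y is level.
- dark_bottle_middle (a point): Bystander: half-way up a tall dark brown bottle, 60 mm in diameter, 200 mm tall.
- wrench: Bystander: a steel wrench lying on the bench.
- tub_middle (a point): Bystander: half-way up a white lidded tub, 70 mm in diameter, 75 mm tall.
- packed1_middle (a point): Centre, half-way up, of one of the four short bottles already packed in the crate, the same kind as the loose one.
- packed2_middle (a point): Centre, half-way up, of one of the four short bottles already packed in the crate, the same kind as the loose one.
- packed3_middle (a point): Centre, half-way up, of one of the four short bottles already packed in the crate, the same kind as the loose one.
- packed4_middle (a point): Centre, half-way up, of one of the four short bottles already packed in the crate, the same kind as the loose one.

How it is judged:
On the way, in this order (a step that is already met when the one before it is completed fails the run):
1. the loose short bottle is lowered upright into the empty compartment, onto its floor, still in the gripper (x of loose_middle in the frame of empty_cell between -0.012 and 0.012 m and y of loose_middle in the frame of empty_cell between -0.012 and 0.012 m and z of loose_middle in the frame of empty_cell below 0.07 m and contact force between loose and the fingers above 0.5 N), for 0.04 s.
2. it stands in the compartment, let go (x of loose_middle in the frame of empty_cell between -0.012 and 0.012 m and y of loose_middle in the frame of empty_cell between -0.012 and 0.012 m and z of loose_middle in the frame of empty_cell below 0.064 m and angle between loose_middle's own z axis and vertical below 0.12 rad and contact force between loose and the fingers below 0.1 N), for 0.2 s.
3. the tall bottle is lifted out of the crate (height (world z) of tall_middle above 0.16 m and contact force between tall and the fingers above 0.5 N), for 0.1 s.
At the end, for the whole second after the job is handed in: The gripper holds the tall bottle still, cap up, touching nothing else: base 8 cm (+-2 cm) from the lens, middle within 15 mm of the line of sight to each side, axis within 0.17 rad of it. The loose short bottle stands within 12 mm of the centre of its compartment; the other four stand in theirs (all of step 2 and x of tall_middle in the frame of lens between -0.015 and 0.015 m and y of tall_middle in the frame of lens between -0.015 and 0.015 m and z of tall_middle in the frame of lens between 0.14 and 0.18 m and angle between the z axis of tall_middle and the z axis of lens, either way round below 0.17 rad and angle between tall_middle's own z axis and vertical below 1 rad and linear speed of tall below 0.02 m/s and contact force between tall and the fingers above 0.5 N and contact force between tall and inspector below 0.1 N and contact force between tall and crate below 0.1 N and angle between each of packed1_middle, packed2_middle, packed3_middle, packed4_middle's own z axis and vertical below 0.15 rad); the arm keeps its last pose, push and grip.
It fails at once if another packed bottle is lifted or thrown out of its compartment or tipped (distance of any of packed1_middle, packed2_middle, packed3_middle, packed4_middle from where it was at the start of the episode above 0.04 m or angle between any of packed1_middle, packed2_middle, packed3_middle, packed4_middle's own z axis and vertical above 0.5 rad).
It fails at once if the inspection camera is touched (contact force between inspector and anything else above 2 N).
It fails at once if the dark bottle, the tub or the wrench is disturbed (distance of any of dark_bottle_middle, tub_middle, wrench from where it was at the start of the episode above 0.03 m).
It also fails if it takes over 51 s, if anything falls off the work surface, if the arm or the gripper's body presses on something with over 40 N, if the wrist force passes 120 N, or if a joint passes its speed limit or range.

## Working session

There is one attempt and no reset: what is moved stays moved. The work goes in short steps, Python scripts to look and compute and a shell command to move; the robot and the scene stay as the last step left them, time stands still between calls to the robot, and variables do not carry over. Pictures are saved under pics/ and viewed, at most 10 in all, crops included, and the job is handed in when it is done.

```bash
mkdir -p pics; python3 - <<'E'
from workcell import arm
import cv2, pickle
d={}
for n in("scene","side","wrist"):
    c=arm.read_camera(n); d[n]=c
    cv2.imwrite(f"pics/{n}0.png",c["image"][:,:,::-1])
    print(n,{k:v for k,v in c.items() if k!="image"})
pickle.dump(d,open("c0.pkl","wb"))
print(arm.observe())
E
```

```text
scene {'fov_y': 48.57681231187706, 'cx': 321.3665309874627, 'cy': 242.7621476924678, 'pose': array([[-0.2737148 , -0.74881329,  0.60362146,  1.30853452],
       [ 0.96180823, -0.21161949,  0.17361486,  0.13662612],
       [-0.00226705,  0.62808904,  0.77813817,  1.04038115],
       [ 0.        ,  0.        ,  0.        ,  1.        ]])}
side {'fov_y': 49.48533092397926, 'cx': 324.69794602668145, 'cy': 243.43857575952336, 'pose': array([[-0.99977987,  0.00620345, -0.02004323,  0.56628497],
       [-0.01872955, -0.69441972,  0.71932639,  0.85138785],
       [-0.00945611,  0.71954345,  0.69438304,  0.98838207],
       [ 0.        ,  0.        ,  0.        ,  1.        ]])}
wrist {'fov_y': 70.78111747350155, 'cx': 322.647748946649, 'cy': 236.89191226388638, 'pose': array([[ 0.25061724,  0.93637912,  0.24573388,  0.23312639],
       [-0.96808501,  0.24281659,  0.06206068, -0.60999535],
       [-0.00155593, -0.25344477,  0.96734861,  0.38474388],
       [ 0.        ,  0.        ,  0.        ,  1.        ]])}
{'time_s': 0.15, 'joint_pos': array([ 1.25118075,  0.62911161,  0.03844544,  1.51809442, -0.02699708,
        0.9963058 , -0.02000841]), 'dq': array([-0.00072133, -0.00232264,  0.00077435, -0.00215389, -0.00120225,
       -0.00034007,  0.00045383]), 'joint_torque': array([ 1.61597756e-03, -5.50090027e+01,  1.14487968e+00, -1.86817342e+01,
       -5.22635062e-02,  2.09408667e-02,  8.72620240e-05]), 'eef_pos': array([ 0.16312579, -0.62869488,  0.20479365]), 'orientation': array([-6.94832849e-04,  9.91957983e-01,  1.26565672e-01, -9.11256447e-05]), 'wrist_force': array([-1.07546833,  0.16978925,  0.21089455]), 'torque': array([-0.01244086,  0.00184945, -0.05476285]), 'grip_force': 0.0, 'finger_gap': 1.001012953755701}
```

View pics/scene0.png

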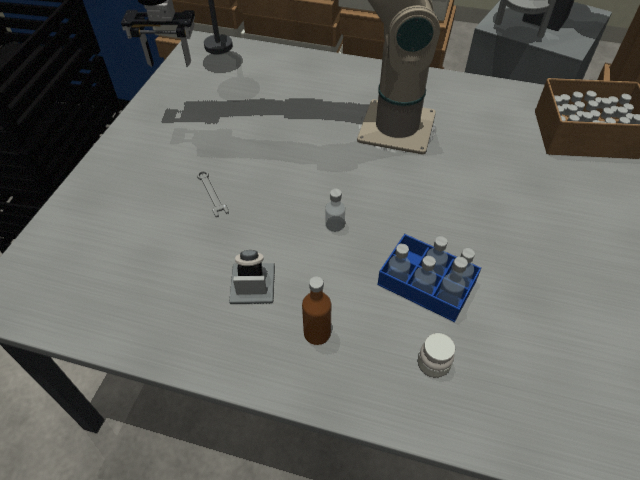

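View pics/side0.png

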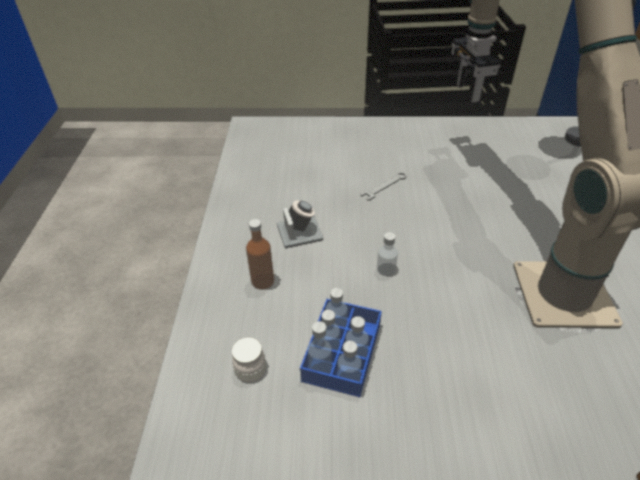

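The scene view shows the loose bottle's cap at about (335,194), the crate around (430,275) and the inspector's ring at (249,259). In the side view they are at (389,238), (342,345) and (302,208). I'll make one enlarged composite to read exact pixels.

```bash
python3 - <<'E'
import pickle,cv2,numpy as np
d=pickle.load(open("c0.pkl","rb"))
def crop(n,x,y):
    im=d[n]["image"][y:y+75,x:x+100,::-1]
    return cv2.resize(im,None,fx=4,fy=4,interpolation=cv2.INTER_CUBIC)
A=np.vstack([np.hstack([crop("scene",380,233),crop("side",295,285)]),np.hstack([crop("scene",225,235),crop("side",265,190)])])
for k in range(0,800,80): cv2.line(A,(k,0),(k,599),(90,90,90),1)
for k in range(0,600,60): cv2.line(A,(0,k),(799,k),(90,90,90),1)
cv2.imwrite("pics/comp.png",A)
E
```

```text
(no output)
```

View pics/comp.png

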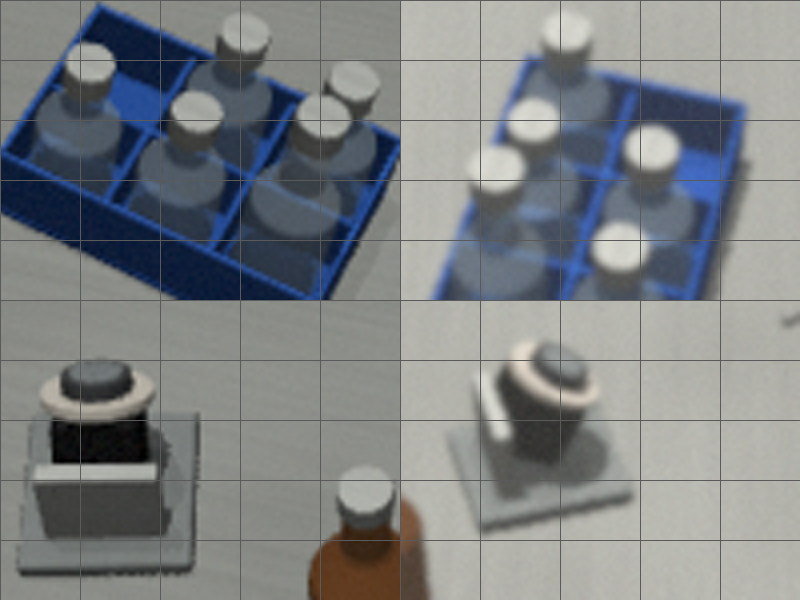

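The composite gives the five cap tops, the crate rim corners and the inspector's lens, ring and foot corners. The tall bottle is the one with its cap at scene (461,262) and side (319,327). I'll triangulate these points next.

```bash
cat >h.py <<'E'
import numpy as np,pickle
def ray(c,p):
    f=240/np.tan(np.radians(c["fov_y"]/2)); T=c["pose"]
    v=T[:3,:3]@np.array([(p[0]-c["cx"])/f,-(p[1]-c["cy"])/f,-1]); return T[:3,3],v/np.linalg.norm(v)
def atz(c,p,z):
    o,v=ray(c,p); return o+v*(z-o[2])/v[2]
def tri(*cp):
    A=0;b=0;R=[ray(*q) for q in cp]
    for o,v in R:
        M=np.eye(3)-np.outer(v,v);A=A+M;b=b+M@o
    x=np.linalg.solve(A,b); return x,[np.linalg.norm((np.eye(3)-np.outer(v,v))@(x-o)) for o,v in R]
def proj(c,X):
    f=240/np.tan(np.radians(c["fov_y"]/2));T=c["pose"];q=T[:3,:3].T@(np.array(X)-T[:3,3])
    return np.array([c["cx"]+f*q[0]/-q[2],c["cy"]-f*q[1]/-q[2]])
E
python3 - <<'E'
from h import *
np.set_printoptions(precision=4,suppress=True)
d=pickle.load(open("c0.pkl","rb"));S,D=d["scene"],d["side"]
P=dict(A=((402.5,248.5),(337,293)),B=((441.5,241.25),(358,321.75)),C=((468.5,253.5),(350.25,346.75)),D=((429.25,260.75),(328.25,315)),T=((461,262),(319,327)),
loose=((335.5,193),(389.5,237)),cornA=((405,235),(381.25,311.25)),cornB=((380.5,270.5),(327,299.5)),lens=((249.25,253),(305.75,206.25)),ring=((249.25,257.5),(303.25,208)))
for k,(a,b) in P.items():
    x,r=tri((S,a),(D,b)); print(k,x,np.round(r,4))
print("crate rim z=.055 scene",[atz(S,p,.055)[:2] for p in((405,235),(480,268),(380.5,270.5),(460,307.25))])
g=lambda x,y:(225+x/4,235+(y-300)/4); s=lambda x,y:(265+(x-400)/4,190+(y-300)/4)
print("foot scene",[atz(S,g(*p),.012)[:2] for p in((18,570),(190,573),(198,415),(32,415))])
print("foot side",[atz(D,s(*p),.012)[:2] for p in((483,525),(632,490),(450,432))])
print("dark",tri((S,(316,284)),(D,(255,223))),"tub top",atz(S,(440,344),.075),atz(D,(248,350),.075))
E
```

```text
A [0.5616 0.1077 0.1202] [0.0001 0.0001]
B [0.5183 0.1872 0.1216] [0.0006 0.0006]
C [0.5355 0.2486 0.1204] [0.0009 0.0009]
D [0.5799 0.1694 0.1212] [0.0002 0.0002]
T [0.5972 0.2313 0.1616] [0.0004 0.0004]
loose [ 0.4331 -0.0789  0.1145] [0.0008 0.0008]
cornA [0.4611 0.103  0.0507] [0.0014 0.0014]
cornB [0.5842 0.0691 0.0523] [0.0004 0.0004]
lens [ 0.6453 -0.2235  0.0902] [0.0009 0.0009]
ring [ 0.6526 -0.2217  0.0846] [0. 0.]
crate rim z=.055 scene [array([0.4663, 0.104 ]), array([0.5168, 0.2869]), array([0.5857, 0.069 ]), array([0.6352, 0.2551])]
foot scene [array([ 0.7361, -0.2464]), array([ 0.7113, -0.1514]), array([ 0.604 , -0.1837]), array([ 0.6312, -0.2799])]
foot side [array([ 0.699 , -0.1483]), array([ 0.5995, -0.1834]), array([ 0.729 , -0.2418])]
dark (array([ 0.7512, -0.0355,  0.1941]), [np.float64(0.0017698409328086358), np.float64(0.0017698409328086471)]) tub top [0.7473 0.2239 0.075 ] [0.7468 0.2269 0.075 ]
```

Triangulation is consistent. The short caps come out at z≈0.12, the tall cap at 0.162 and the crate yaw at about 15.7°. The empty cell is near (0.5015, 0.1255) and the lens near (0.647, -0.222). I'll move above the loose bottle and turn 60°.

```bash
python3 -m jog '-1 25 -29 -3 0 0 0;-1 25 -29 -3 0 0 0;-1 25 -29 -3 0 0 0;-1 25 -29 -3 0 0 0;-1 25 -29 -3 0 0 0;-1 25 -29 -3 0 0 0;-1 25 -29 -3 0 0 0;-1 25 -29 -3 0 0 0' && python3 -m jog '-1 25 -29 -3 0 0 0;-1 25 -29 -3 0 0 0;-1 25 -29 -3 0 0 0;-1 25 -29 -3 0 0 0;-1 25 -29 -3 0 0 0;-1 25 -29 -3 0 0 0;-1 25 -29 -3 0 0 0;-1 25 -29 -3 0 0 0' && python3 -m jog '-1 0 0 0 0 0 -7;-1 0 0 0 0 0 -7;-1 0 0 0 0 0 -7;-1 0 0 0 0 0 -7;-1 0 0 0 0 0 -7;-1 0 0 0 0 0 -7;-1 0 0 0 0 0 -7;-1 0 0 0 0 0 -7' && python3 -m jog '-1 0 0 0 0 0 -4;-1 0 0 0 0 0 0;-1 0 0 0 0 0 0'
python3 - <<'E'
from workcell import arm
import cv2, pickle
c=arm.read_camera("wrist");pickle.dump(c,open("w1.pkl","wb"));cv2.imwrite("pics/w1.png",c["image"][:,:,::-1])
E
```

```text
time_s: 0.82
eef_pos: [0.2989, -0.3525, 0.2296]
orientation: [-0.0, 0.992, 0.126, -0.0]
wrist_force: [1.2, 0.5, -0.2]
finger_gap: 0.998
grip_force: 0.0
time_s: 1.48
eef_pos: [0.4342, -0.0778, 0.2537]
orientation: [0.0, 0.992, 0.127, 0.0]
wrist_force: [-0.1, 0.2, 0.3]
finger_gap: 0.997
grip_force: 0.0
time_s: 2.15
eef_pos: [0.4337, -0.0796, 0.2534]
orientation: [-0.0, 0.815, 0.58, -0.0]
wrist_force: [-0.5, -0.6, 0.4]
finger_gap: 0.999
grip_force: 0.0
time_s: 2.4
eef_pos: [0.4338, -0.0797, 0.2534]
orientation: [-0.0, 0.797, 0.605, -0.0]
wrist_force: [0.3, -0.2, 0.4]
finger_gap: 0.998
grip_force: 0.0
```

View pics/w1.png

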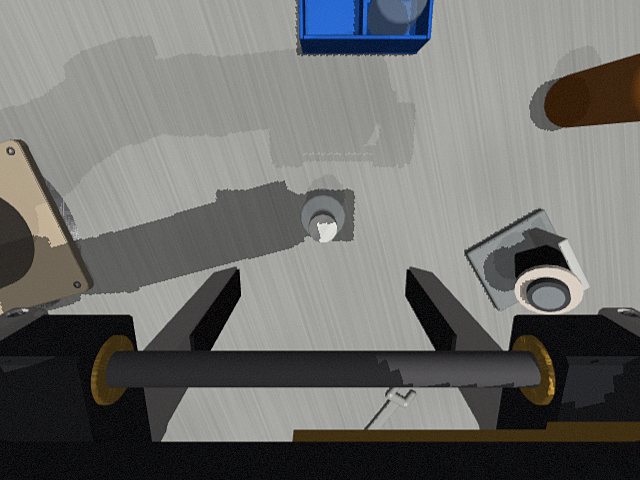

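The wrist view shows the loose cap at about (325,228), the inspector's lens disc at (548,295) and its ring at (549,289). The crate corner is at (300,52)–(432,40).

```bash
python3 - <<'E'
from h import *
np.set_printoptions(precision=4,suppress=True)
d=pickle.load(open("c0.pkl","rb"));S,D=d["scene"],d["side"];W=pickle.load(open("w1.pkl","rb"))
print("cap",atz(W,(325,228),.12),atz(S,(335.5,193),.12),atz(D,(389.5,237),.12), "body",atz(W,(322.5,212),.065))
print("tri3",tri((W,(325,228)),(S,(335.5,193)),(D,(389.5,237))))
print("lens",tri((W,(548,295)),(S,(249.25,253)),(D,(305.75,206.25))))
for c,p in((W,(548,295)),(S,(249.25,253)),(D,(305.75,206.25))): print(atz(c,p,.095))
print("ring",tri((W,(549,289)),(S,(249.25,257.5)),(D,(303.25,208))))
print("crate corner z.055", atz(W,(300,52),.055),atz(W,(432,40),.055),"foot",atz(W,(465,250),.012),atz(W,(543,210),.012),atz(W,(502,308),.012))
# tight picture
import cv2
a=W["image"][180:270,260:380,::-1]; b=W["image"][200:320,460:590,::-1]
a=cv2.resize(a,(400,300),interpolation=2); b=cv2.resize(b,(390,360),interpolation=2)
o=np.zeros((360,790,3),np.uint8);o[:300,:400]=a;o[:,400:]=b;cv2.imwrite("pics/w1c.png",o)
E
```

```text
cap [ 0.4347 -0.0798  0.12  ] [ 0.4374 -0.0781  0.12  ] [ 0.4344 -0.0721  0.12  ] body [ 0.4339 -0.0741  0.065 ]
tri3 (array([ 0.4336, -0.0797,  0.1145]), [np.float64(0.0015932245891282979), np.float64(0.0010993554715254253), np.float64(0.001217347508750437)])
lens (array([ 0.6464, -0.2229,  0.0921]), [np.float64(0.0016539865506193796), np.float64(0.0006465496040699909), np.float64(0.0019736958400006655)])
[ 0.6463 -0.2226  0.095 ]
[ 0.6478 -0.2224  0.095 ]
[ 0.6453 -0.2166  0.095 ]
ring (array([ 0.6531, -0.2213,  0.0854]), [np.float64(0.0005401504727398732), np.float64(0.00011747372513653549), np.float64(0.0006150383883899816)])
crate corner z.055 [0.4557 0.0886 0.055 ] [0.5865 0.0633 0.055 ] foot [ 0.5965 -0.1819  0.012 ] [ 0.7002 -0.1561  0.012 ] [ 0.6314 -0.2775  0.012 ]
```

View pics/w1c.png

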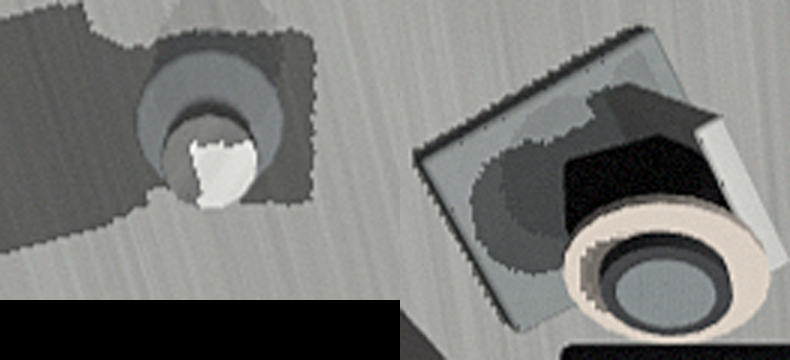

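The enlarged crop puts the cap centre at (322.7,228) in the wrist image, which is world (0.434, -0.080), directly below the TCP. The lens is at about (0.647, -0.223, 0.095) with its foot heading at about 17°. I'll descend, grip and lift.

```bash
python3 -m jog '-0.2 0 0 30 0 0 0;-0.2 0 0 30 0 0 0;-0.2 0 0 30 0 0 0;-0.2 0 0 30 0 0 0;-0.2 0 0 20 0 0 0;-0.2 0 0 15 0 0 0;-0.2 0 0 7 0 0 0;-0.2 0 0 0 0 0 0' && python3 -m jog '1 0 0 0 0 0 0;1 0 0 0 0 0 0;1 0 0 0 0 0 0;1 0 0 0 0 0 0;1 0 0 0 0 0 0;1 0 0 0 0 0 0' && python3 -m jog '1 0 0 -10 0 0 0;1 0 0 -15 0 0 0;1 0 0 -25 0 0 0;1 0 0 -25 0 0 0;1 0 0 -15 0 0 0;1 0 0 0 0 0 0'
python3 -c "
from h import *
from scipy.spatial.transform import Rotation as R
from workcell import arm
s=arm.observe();q=s['orientation'];M=R.from_quat([q[1],q[2],q[3],q[0]]).as_matrix()
print(M.round(3)); print(1e3*M.T@(np.array([.5015,.1255,.181])-s['eef_pos']))"
```

```text
time_s: 3.12
eef_pos: [0.4331, -0.0794, 0.0903]
orientation: [-0.001, 0.796, 0.605, -0.001]
wrist_force: [-0.4, -0.4, -0.4]
finger_gap: 0.602
grip_force: 0.0
time_s: 3.62
eef_pos: [0.4343, -0.0797, 0.0921]
orientation: [0.0, 0.796, 0.605, 0.0]
wrist_force: [-0.5, 0.6, 6.3]
finger_gap: 0.291
grip_force: 30.0
time_s: 4.12
eef_pos: [0.4359, -0.0799, 0.184]
orientation: [0.002, 0.796, 0.605, 0.002]
wrist_force: [0.3, 0.2, -2.0]
finger_gap: 0.292
grip_force: 30.0
[[ 0.267  0.964  0.006]
 [ 0.964 -0.267 -0.001]
 [ 0.001  0.006 -1.   ]]
[215.4592697    8.41253103   3.17365605]
```

```bash
python3 -m jog '1 15 1 0 0 0 0;1 30 1 0 0 0 0;1 35 1 0 0 0 0;1 35 1 0 0 0 0;1 35 1 0 0 0 0;1 35 1 0 0 0 0;1 20 2 0 0 0 0;1 10 0 0 0 0 0' && python3 -m jog '1 0 0 0 0 0 0;1 0 0 0 0 0 0'
python3 - <<'E'
from workcell import arm
import cv2, pickle
d={n:arm.read_camera(n) for n in("wrist","side","scene")};pickle.dump(d,open("c2.pkl","wb"))
import numpy as np
o=np.zeros((600,800,3),np.uint8)
w=d["wrist"]["image"][60:420,100:580,::-1]
o[:360,:480]=w
f=lambda n,x,y:cv2.resize(d[n]["image"][y:y+60,x:x+80,::-1],None,fx=4,fy=4,interpolation=2)
o[:240,480:800]=f("scene",375,225);o[360:600,0:320]=f("side",315,280)
cv2.imwrite("pics/w2.png",o); print(arm.observe()["eef_pos"])
E
```

```text
time_s: 4.78
eef_pos: [0.499, 0.1292, 0.1802]
orientation: [-0.001, 0.794, 0.607, 0.0]
wrist_force: [0.6, 0.1, -1.6]
finger_gap: 0.289
grip_force: 30.0
time_s: 4.95
eef_pos: [0.4979, 0.1241, 0.1804]
orientation: [-0.0, 0.796, 0.605, -0.002]
wrist_force: [-0.3, -0.6, -2.2]
finger_gap: 0.288
grip_force: 30.0
[0.49835294 0.12304893 0.18113424]
```

View pics/w2.png

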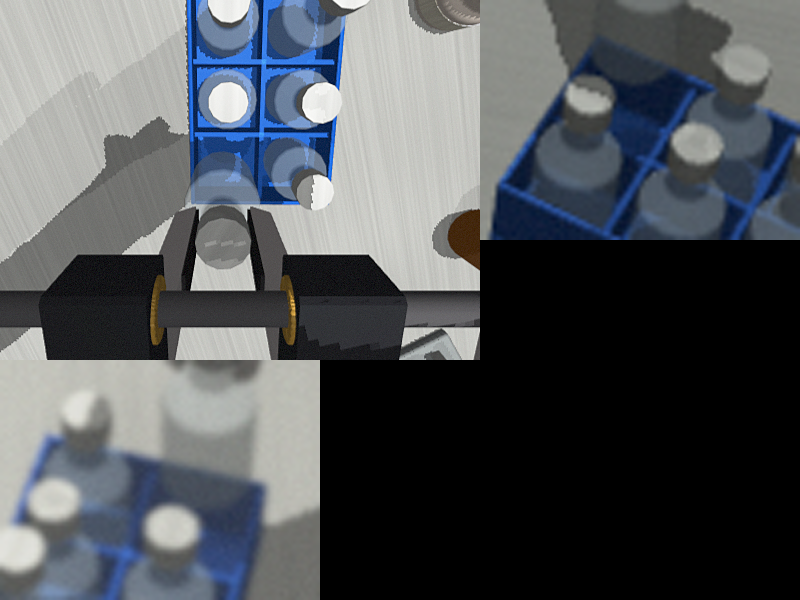

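The wrist crop shows the rim around the empty cell: outer left x≈190, divider x≈262, upper divider y≈132 and lower outer edge y≈203. The held bottle is hanging just in front of it. I'll compute the offset to the cell.

```bash
python3 - <<'E'
from h import *
from scipy.spatial.transform import Rotation as R
from workcell import arm
np.set_printoptions(precision=4,suppress=True)
d=pickle.load(open("c2.pkl","rb"));W=d["wrist"]
f=lambda x,y,z=.055:atz(W,(x+100,y+60),z)
P=[f(190,133),f(261,132),f(188,203),f(261,203)]
print(P, np.mean(P,0)); c=np.mean(P,0)[:2]
print("B cap",f(228,101,.12),"A cap",f(315,192,.12),"D",f(321,102,.12))
s=arm.observe();q=s['orientation'];M=R.from_quat([q[1],q[2],q[3],q[0]]).as_matrix()
print(s['eef_pos'],M.round(3))
for t in (c,(.5015,.1255)): print(1e3*M.T@(np.r_[t,.095]-s['eef_pos']))
E
```

```text
[array([0.4772, 0.1654, 0.055 ]), array([0.5392, 0.1491, 0.055 ]), array([0.4559, 0.1019, 0.055 ]), array([0.523 , 0.0834, 0.055 ])] [0.4988 0.125  0.055 ]
B cap [0.5175 0.1861 0.12  ] A cap [0.5625 0.105  0.12  ] D [0.5796 0.1682 0.12  ]
[0.4984 0.123  0.1811] [[ 0.269  0.963 -0.001]
 [ 0.963 -0.269 -0.002]
 [-0.002 -0.001 -1.   ]]
[ 2.1165 -0.0135 86.1305]
[ 3.3676  2.4261 86.1266]
```

```bash
python3 -m jog '1 3 1 0 0 0 0;1 0 0 15 0 0 0;1 0 0 15 0 0 0;1 0 0 10 0 0 0;1 0 0 10 0 0 0;1 0 0 10 0 0 0;1 0 0 10 0 0 0;1 0 0 0 0 0 0' && python3 -m jog '1 0 0 4 0 0 0;1 0 0 4 0 0 0;1 0 0 2 0 0 0;1 0 0 2 0 0 0;1 0 0 0 0 0 0;1 0 0 0 0 0 0'
```

```text
time_s: 5.77
eef_pos: [0.4996, 0.1276, 0.1097]
orientation: [-0.001, 0.796, 0.606, -0.001]
wrist_force: [0.1, -0.0, -1.9]
finger_gap: 0.293
grip_force: 30.0
time_s: 6.27
eef_pos: [0.5008, 0.1281, 0.0996]
orientation: [0.0, 0.796, 0.606, 0.0]
wrist_force: [0.3, 0.2, -2.0]
finger_gap: 0.29
grip_force: 30.0
```

```bash
python3 -m jog '1 0 0 2 0 0 0;1 0 0 1 0 0 0;1 0 0 1 0 0 0;1 0 0 0 0 0 0;1 0 0 0 0 0 0'
```

```text
time_s: 6.68
eef_pos: [0.5009, 0.1283, 0.0962]
orientation: [0.0, 0.796, 0.606, 0.0]
wrist_force: [-1.7, 0.8, 5.3]
finger_gap: 0.289
grip_force: 30.0
```

```bash
python3 -m jog '0 0 0 0 0 0 0;0 0 0 0 0 0 0;0 0 0 0 0 0 0;0 0 0 0 0 0 0' && python3 -m jog '0 0 0 -5 0 0 0;0 0 0 -15 0 0 0;0 0 0 -20 0 0 0;0 0 0 -25 0 0 0;0 0 0 -30 0 0 0;0 0 0 -30 0 0 0;0 0 0 -10 0 0 0;0 0 0 0 0 0 0'
python3 - <<'E'
from h import *
from scipy.spatial.transform import Rotation as R
from workcell import arm
import cv2
s=arm.observe();q=s['orientation'];M=R.from_quat([q[1],q[2],q[3],q[0]]).as_matrix()
print(s['eef_pos'],1e3*M.T@(np.array([.5972,.2313,.2])-s['eef_pos']))
c=arm.read_camera("wrist");pickle.dump(c,open("w3.pkl","wb"));cv2.imwrite("pics/w3.png",c["image"][:,:,::-1])
E
```

```text
time_s: 7.02
eef_pos: [0.5008, 0.1281, 0.0954]
orientation: [0.0, 0.796, 0.606, 0.0]
wrist_force: [-1.2, 0.9, -0.1]
finger_gap: 0.49
grip_force: 0.0
time_s: 7.68
eef_pos: [0.5025, 0.1287, 0.2332]
orientation: [0.001, 0.796, 0.605, 0.003]
wrist_force: [-0.1, -0.5, 0.1]
finger_gap: 0.502
grip_force: 0.0
[0.50252071 0.12868051 0.23322532] [124.06721842  63.68241696  33.92232169]
```

View pics/w3.png

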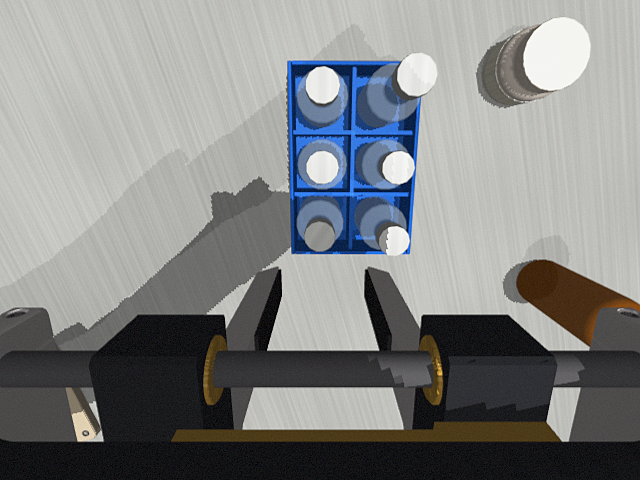

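The loose bottle stands in its cell with its cap at (319,236), and the tall cap is at (417,74).

```bash
python3 - <<'E'
from h import *
W=pickle.load(open("w3.pkl","rb"))
print(atz(W,(417,74),.164),atz(W,(319,236),.124))
E
python3 -m jog '-0.3 15 8 0 0 0 0;-0.3 20 10 0 0 0 0;-0.3 20 10 0 0 0 0;-0.3 20 10 0 0 0 0;-0.3 20 10 0 0 0 0;-0.3 20 10 0 0 0 0;-0.3 9 5 0 0 0 0;-0.3 0 0 0 0 0 0' && python3 -m jog '-0.3 0 0 0 0 0 0;-0.3 0 0 0 0 0 0'
python3 - <<'E'
from h import *
from scipy.spatial.transform import Rotation as R
from workcell import arm
W=pickle.load(open("w3.pkl","rb"))
s=arm.observe();q=s['orientation'];M=R.from_quat([q[1],q[2],q[3],q[0]]).as_matrix()
t=atz(W,(417,74),.164);t[2]=.135
print(s['eef_pos'],1e3*M.T@(t-s['eef_pos']),1e3*M.T@(np.array([.5972,.2313,.135])-s['eef_pos']))
c=arm.read_camera("wrist");i=c["image"]
from cv2 import *
import cv2;cv2.imwrite("pics/w4.png",cv2.resize(i[150:350,220:440,::-1],(660,600)));pickle.dump(c,open("w4.pkl","wb"))
E
```

```text
[0.5961805  0.23001163 0.164     ] [0.49845518 0.12870656 0.124     ]
time_s: 8.4
eef_pos: [0.5942, 0.2327, 0.2274]
orientation: [-0.001, 0.795, 0.606, -0.001]
wrist_force: [0.3, 1.4, -0.2]
finger_gap: 0.652
grip_force: 0.0
time_s: 8.57
eef_pos: [0.5933, 0.2295, 0.229]
orientation: [-0.0, 0.796, 0.605, -0.002]
wrist_force: [-1.0, 0.6, 0.5]
finger_gap: 0.648
grip_force: 0.0
[0.59330343 0.22949662 0.22896226] [ 1.51175118  2.83820243 93.95269262] [ 3.02549686  3.47680564 93.94732608]
```

View pics/w4.png

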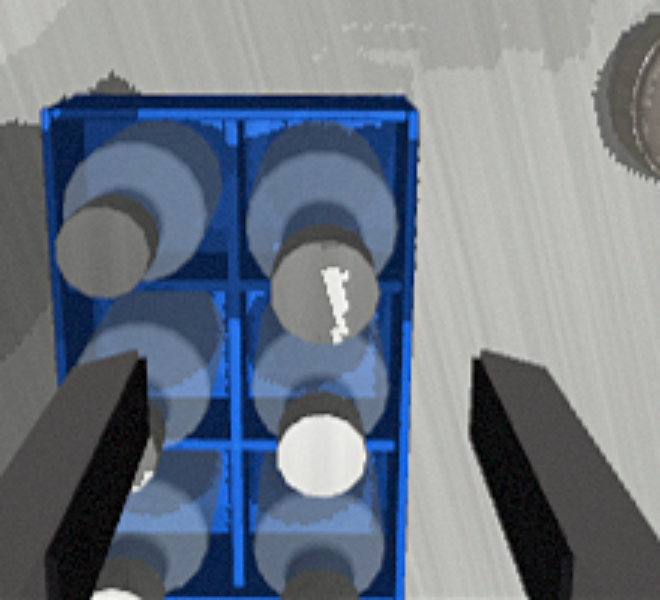

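The tall cap is at crop (325,291), which is wrist pixel (328.3,247). It lies slightly to +y of the finger midline.

```bash
python3 - <<'E'
from h import *
from scipy.spatial.transform import Rotation as R
from workcell import arm
W=pickle.load(open("w4.pkl","rb"))
s=arm.observe();q=s['orientation'];M=R.from_quat([q[1],q[2],q[3],q[0]]).as_matrix()
t=atz(W,(328.3,247),.164);t[2]=.135
print(t,1e3*M.T@(t-s['eef_pos']))
E
```

```text
[0.59640119 0.23001129 0.135     ] [ 1.52088979  2.72107835 94.49489338]
```

```bash
python3 -m jog '-0.2 2 3 10 0 0 0;-0.2 0 0 15 0 0 0;-0.2 0 0 20 0 0 0;-0.2 0 0 20 0 0 0;-0.2 0 0 15 0 0 0;-0.2 0 0 10 0 0 0;-0.2 0 0 4 0 0 0;-0.2 0 0 0 0 0 0' && python3 -m jog '1 0 0 0 0 0 0;1 0 0 0 0 0 0;1 0 0 0 0 0 0;1 0 0 0 0 0 0;1 0 0 0 0 0 0;1 0 0 0 0 0 0' && python3 -m jog '1 0 0 -5 0 0 0;1 0 0 -10 0 0 0;1 0 0 -10 0 0 0;1 0 0 -15 0 0 0;1 0 0 -15 0 0 0;1 0 0 -15 0 0 0;1 0 0 -15 0 0 0;1 0 0 -15 0 0 0' && python3 -m jog '1 0 0 -20 0 0 0;1 0 0 -20 0 0 0;1 0 0 -20 0 0 0;1 0 0 -20 0 0 0;1 0 0 -5 0 0 0;1 0 0 0 0 0 0;1 0 0 0 0 0 0'
```

```text
time_s: 9.28
eef_pos: [0.5974, 0.2314, 0.1355]
orientation: [-0.0, 0.796, 0.605, -0.001]
wrist_force: [-0.7, 0.5, 0.0]
finger_gap: 0.597
grip_force: 0.0
time_s: 9.78
eef_pos: [0.5982, 0.2322, 0.1371]
orientation: [0.0, 0.796, 0.606, 0.001]
wrist_force: [0.9, 0.4, 1.8]
finger_gap: 0.291
grip_force: 30.0
time_s: 10.45
eef_pos: [0.598, 0.232, 0.2384]
orientation: [0.0, 0.796, 0.606, 0.0]
wrist_force: [-0.4, 0.1, -1.9]
finger_gap: 0.286
grip_force: 30.0
time_s: 11.03
eef_pos: [0.5975, 0.2317, 0.3212]
orientation: [0.0, 0.796, 0.606, -0.0]
wrist_force: [-0.3, -0.1, -1.6]
finger_gap: 0.29
grip_force: 30.0
```

```bash
python3 -m jog '1 -15 3 0 0 0 0;1 -30 5 0 0 0 0;1 -34 6 0 0 0 0;1 -34 6 0 0 0 0;1 -34 6 0 0 0 0;1 -34 6 0 0 0 0;1 -34 6 0 0 0 0;1 -34 6 0 0 0 0' && python3 -m jog '1 -34 6 0 0 0 0;1 -34 6 0 0 0 0;1 -34 6 0 0 0 0;1 -34 6 0 0 0 0;1 -34 5 0 0 0 0;1 -33 4 0 0 0 0;1 -20 3 0 0 0 0;1 -10 0 0 0 0 0' && python3 -m jog '1 0 0 0 0 0 -5;1 0 0 0 0 0 -6;1 0 0 0 0 0 -6;1 0 0 0 0 0 -6;1 0 0 0 0 0 -6;1 0 0 0 0 0 -4;1 0 0 0 0 0 0' && python3 -m jog '1 0 0 0 -3 0 0;1 0 0 0 -5 0 0;1 0 0 0 -5 0 0;1 0 0 0 -5 0 0;1 0 0 0 -5 0 0;1 0 0 0 -5 0 0;1 0 0 0 -2 0 0;1 0 0 0 0 0 0'
cat >>h.py <<'E'
def goal(s,lens=(.647,-.2228,.095),az=17,h=.213):
    from scipy.spatial.transform import Rotation as R
    q=s['orientation'];M=R.from_quat([q[1],q[2],q[3],q[0]]).as_matrix()
    a=np.radians(az);u=np.array([np.cos(a),np.sin(a),0]);k=np.array([0,0,1]);
    z=.5*u-.866*k;y=.866*u+.5*k;G=np.c_[np.cross(y,z),y,z]
    t=np.array(lens)-h*z
    print("eef",s['eef_pos'],"shift mm",(1e3*M.T@(t-s['eef_pos'])).round(1),"rot deg",np.degrees(R.from_matrix(M.T@G).as_rotvec()).round(1),"q",s['joint_pos'].round(2))
E
python3 -c "
from h import *
from workcell import arm
goal(arm.observe())"
```

```text
time_s: 11.7
eef_pos: [0.5722, -0.0229, 0.3202]
orientation: [-0.001, 0.796, 0.605, -0.001]
wrist_force: [0.8, -0.9, -1.0]
finger_gap: 0.293
grip_force: 30.0
time_s: 12.37
eef_pos: [0.5435, -0.2593, 0.3197]
orientation: [-0.001, 0.798, 0.603, -0.002]
wrist_force: [-0.1, -0.4, -1.0]
finger_gap: 0.291
grip_force: 30.0
time_s: 12.95
eef_pos: [0.5457, -0.2531, 0.3206]
orientation: [-0.001, 0.59, 0.807, 0.0]
wrist_force: [0.5, 0.2, -1.6]
finger_gap: 0.293
grip_force: 30.0
time_s: 13.62
eef_pos: [0.543, -0.2549, 0.3192]
orientation: [0.151, 0.574, 0.778, 0.208]
wrist_force: [0.2, 0.1, -2.0]
finger_gap: 0.29
grip_force: 30.0
eef [ 0.54296146 -0.25486905  0.31922738] shift mm [  0.1 -17.7  35.7] rot deg [-0.2 -0.3  0.1] q [ 1.14  0.37 -0.67  1.88 -0.27  0.64  1.04]
```

```bash
python3 -m jog '1 0 -3 6 0 0 0;1 0 -4 8 0 0 0;1 0 -4 8 0 0 0;1 0 -4 8 0 0 0;1 0 -3 6 0 0 0;1 0 0 0 0 0 0;1 0 0 0 0 0 0'
python3 - <<'E'
from h import *
from workcell import arm
import cv2
goal(arm.observe())
d={n:arm.read_camera(n) for n in("scene","side","wrist")};pickle.dump(d,open("c5.pkl","wb"))
f=lambda n,x,y:cv2.resize(d[n]["image"][y:y+100,x:x+100,::-1],None,fx=4,fy=4,interpolation=2)
o=np.zeros((600,800,3),np.uint8)
o[:400,:400]=f("scene",205,175);o[:400,400:]=f("side",270,130)
o[400:,:267]=cv2.resize(d["wrist"]["image"][:,:,::-1],(267,200))
o[400:,270:520]=cv2.resize(d["scene"]["image"][230:310,380:480,::-1],(250,200))
cv2.imwrite("pics/f.png",o)
E
```

```text
time_s: 14.2
eef_pos: [0.549, -0.2526, 0.2807]
orientation: [0.152, 0.571, 0.779, 0.209]
wrist_force: [-0.2, 0.9, -0.9]
finger_gap: 0.289
grip_force: 30.0
eef [ 0.54902353 -0.25257927  0.28068744] shift mm [-0.1 -4.2 -1. ] rot deg [-0.  -0.4  0.5] q [ 1.12  0.42 -0.66  1.93 -0.26  0.54  1.05]
```

View pics/f.png

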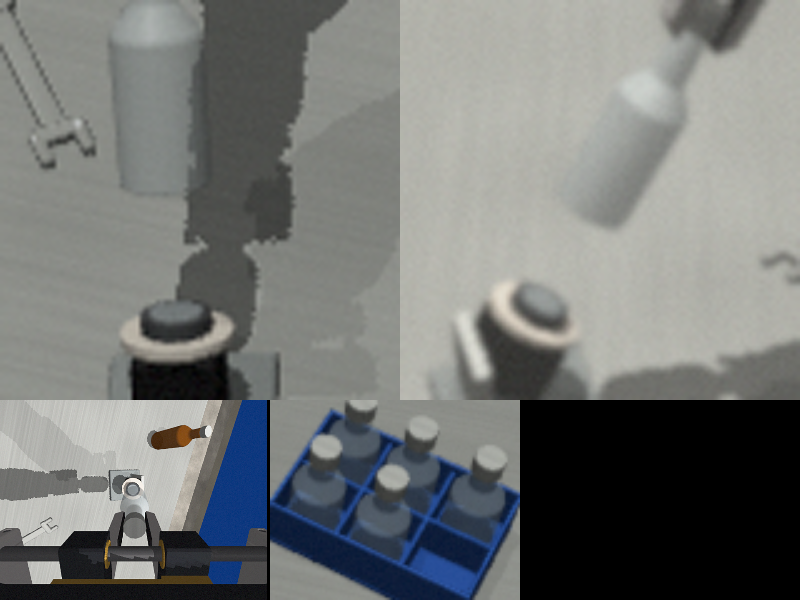

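The bottle is held in front of the lens and the crate is in order. I'll compare its apparent base and body with the projected target.

```bash
python3 - <<'E'
from h import *
import cv2
np.set_printoptions(precision=4,suppress=True)
d=pickle.load(open("c5.pkl","rb"));S,D=d["scene"],d["side"]
a=np.radians(17);ax=np.array([-.5*np.cos(a),-.5*np.sin(a),.866]);L=np.array([.647,-.2228,.095])
o=cv2.imread("pics/f.png")[:400]
for nm,c,off in(("scene",S,(205,175,0)),("side",D,(270,130,400))):
    P=lambda X:(4*(proj(c,X)-off[:2])+[off[2],0])
    for h in(.08,.165): print(nm,h,P(L+h*ax))
    e1=np.cross(ax,[0,0,1]);e1/=np.linalg.norm(e1);e2=np.cross(ax,e1)
    for C,r,col in((L,.0,(0,0,255)),(L+.08*ax,.025,(0,0,255)),(L+.165*ax,.025,(0,255,0)),(L-.011*ax,.032,(255,0,0))):
        pts=np.array([P(C+r*(np.cos(t)*e1+np.sin(t)*e2)) for t in np.linspace(0,6.28,40)])
        cv2.polylines(o,[pts.astype(np.int32)],True,col,1)
cv2.imwrite("pics/f2.png",o)
E
```

```text
scene 0.08 [167.9705 175.882 ]
scene 0.165 [158.1166  25.0875]
side 0.08 [596.76   205.5651]
side 0.165 [659.8563  99.9742]
```

View pics/f2.png

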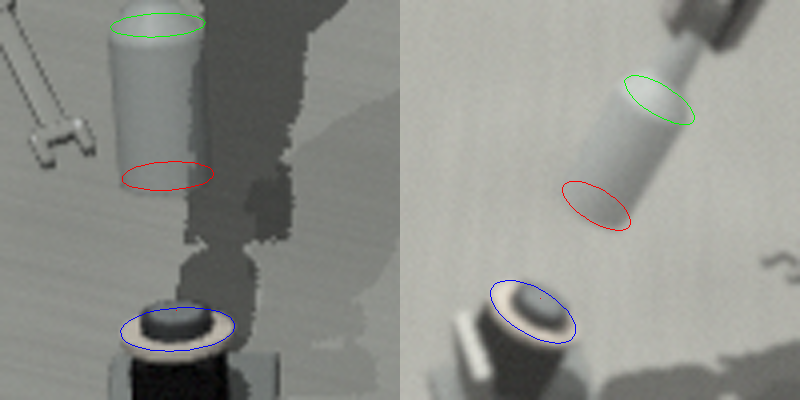

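The target outlines lie within a few millimetres of the real base, shoulder and ring. I'll make a small correction, let it settle and check once more.

```bash
python3 -m jog '1 0 -3 0 0 0 0;1 0 0 0 0 0 0;1 0 0 0 0 0 0;1 0 0 0 0 0 0;1 0 0 0 0 0 0;1 0 0 0 0 0 0;1 0 0 0 0 0 0;1 0 0 0 0 0 0'
python3 -c "
from h import *
from workcell import arm
goal(arm.observe())
print(arm.finish_job())"
```

```text
time_s: 15.02
eef_pos: [0.5464, -0.254, 0.2798]
orientation: [0.153, 0.571, 0.779, 0.209]
wrist_force: [0.1, -0.0, -1.3]
finger_gap: 0.292
grip_force: 30.0
eef [ 0.54638257 -0.25397553  0.27983505] shift mm [ 0.4 -1.2 -0.3] rot deg [ 0.  -0.3  0.5] q [ 1.12  0.42 -0.67  1.93 -0.26  0.53  1.06]
the job is handed in; nothing more can be done
None
```

The job is handed in at about 15 s: the short bottle stands released in the empty compartment, and the tall bottle is held still in front of the inspection camera within about 2 mm and 1° of my measured target, but no verdict came back.

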